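# Hold the float bowl for the screwdriver

### The job

Ready the electric screwdriver's control box on the bench: press its one large key fully down, let it come up, then press the small key at the other end of the row fully down and let it up, without pressing the key between them. Then pick up the rectangular aluminium float bowl and, without ramming it, press its open flanged side against the matching cork-faced opening of the carburettor in the sprung cradle, square and edges flush all round, with a steady push of about 10 N (that push sends the carburettor back about 10 mm on its sprung slide). Finish while still gripping the bowl and holding it there with that push, so that I can drive the screws, and leave everything else on the bench where it is.

Things in the scene. Friction and masses are not known exactly. Their poses are not given: they have to be found in the camera images.
- bowl: float bowl: hollow aluminium casting standing on the bench, open along its own +x (level). Origin: centre of its underside, z up. Flange: 60 mm wide (y), 50 high, 6 thick, x = 15 to 21 mm. Behind it a box 44 mm wide (y -22 to 22), z = 3 to 47, x = -21 to 15 mm, with a 5 mm brass plug on its closed back. 110 to 220 g. Grip from above across the 44 mm, behind the flange
- bowl_face (a point): centre of the bowl's flange face, 21 mm ahead (+x) of the bowl's origin and 25 mm up; axes as the bowl's
- stand: sprung cradle fixed to the bench, carrying the carburettor. Origin: centre of the underside of its 180 x 110 x 12 mm base plate; its level x axis is the slide direction, away from the gasket face. At the -x end the carburettor overhangs the base by 5 mm; it is 60 mm wide there, 122 mm wide from 25 mm behind the face; its top is 120 mm above the bench
- carb (a joint): how far the carburettor has slid back in m along the cradle's +x: 0 at rest, stop at 0.025. Spring of 1000 N/m with no preload, that is 1 N per mm (plus about 0.2 N friction): 0.010 means a push of about 10 N
- carb_face (a point): centre of the carburettor's cork gasket face, a rectangular frame 60 mm wide x 50 mm high like the bowl's flange, 85 mm above the bench; it looks along its own -x (roughly towards the robot), +x being the way to push; z up. It moves with the carburettor
- box: control box of the electric screwdriver, grey, 120 x 190 x 50 mm, fixed to the bench; origin at the centre of its underside, its y along the row of three keys, 55 mm apart: large key at +y, small keys in the middle and at -y
- key_large_top (a point): large key: centre of the top face of the key, 32 mm across; 72 mm above the bench when up; the point goes down with the key
- key_mid_top (a point): middle small key, not to be pressed: centre of the top face of the key, 20 mm across; 72 mm above the bench when up; the point goes down with the key
- key_end_top (a point): small key at the far end of the row from the large one: centre of the top face of the key, 20 mm across; 72 mm above the bench when up; the point goes down with the key
- key_large (a joint): travel of that key in m: 0 up, 0.006 fully down; a spring needs 5 N to take it fully down
- key_mid (a joint): travel of that key in m: 0 up, 0.006 fully down; a spring needs 5 N to take it fully down
- key_end (a joint): travel of that key in m: 0 up, 0.006 fully down; a spring needs 5 N to take it fully down
- cap: round domed aluminium cap (bystander) with a flat 64 mm rim, 34 mm high; origin at the centre of its underside
- driver: electric screwdriver (bystander), black stick about 240 mm long and 38 mm thick, lying on the bench along its own x; origin under its middle
- pan: small aluminium pan with a side handle (bystander), 100 mm across, 75 mm high; origin at the centre of its underside
- jar: glass jar with a steel lid (bystander), 68 mm across, 100 mm high; origin at the centre of its underside
- can: spray can (bystander), 64 mm across, 190 mm high; origin at the centre of its underside
- wrench: open-ended wrench (bystander) lying flat along its own x; origin at its middle, underside
- gaskets: flat cardboard box (bystander), 80 x 60 x 26 mm; origin at the centre of its underside
- brush: bench brush (bystander) lying along its own x; origin at its middle, underside
Things that resemble listed ones, but are neither listed nor needed, are in the scene too. Leave any black look-alike of the bowl alone. What is shaped like the box but purple is not meant.

How it is judged:
By the outcome, as a careful person would: the job done as asked, in the order asked, and still so for the second after the job is handed in, while the arm keeps its last pose, push and grip.
It also fails if it takes over 58 s, if anything falls off the work surface, if the arm or the gripper's body presses on something with over 40 N, if the wrist force passes 120 N, or if a joint passes its speed limit or range.

### The arm

A 6-joint arm with a two-finger parallel gripper is mounted at the origin on the work surface. World frame = base frame: x ahead of the robot, y to its left, z up, the work surface at z = 0. Lengths are in m, angles in degrees, forces in N, time in s.
With the tool pointing down it reaches from about 0.25 to 0.725 m from the base axis. Payload 9.7 kg.
Tool frame: the origin (TCP) lies on the centre line of the jaws, within the pads' length; the fingertips stand tip_extent ahead of it and the grasp point (between the pads) lies 3 mm ahead of it (tip_extent is the distance from the TCP to the fingertips, in m); z points along the fingers, y is the line along which they close (so a half turn about z gives the same grasp; the last joint's range is limited). The gripper opens to 85 mm and grips with 20 to 120 N. Pads are 22 mm wide; open, the fingers measure 114 mm over their backs; the gripper's body (76 mm by 85 mm) begins 54 mm behind the grasp point. The pads swing forward as they close: fully open they stand 13 mm farther back than shut.
Start: joints at [72.365, 4.979, 10.078, 95.1, 0, 90], TCP at [0.167, 0.524, 0.253] pointing down, gripper open.
Joint ranges: [-179.16, 179.16], [-48.56, 103.87], [-65.8, 70.77], [-126.05, 130.52], [-82.76, 87.17], [-180, 180]. Speed limits (degrees/s): [127.2, 127.2, 147.25, 180, 180, 180].

### API

Orientations are given as [roll, pitch, yaw] about the fixed x, y, z axes, in that order (R = Rz(yaw) Ry(pitch) Rx(roll)).
In Python, from workcell import * gives the robot as it stands.
- The arm moves only by the tool servo_tool, never from a script. Its argument "rows" is a list of rows, each an object with "offset": the shift along the tool's x, y, z as a fraction of full scale, a list of three; "yaw": the turn about the tool's z as a fraction of full scale; "claw": the closure, from 0 (fully open) to 1 (shut). A call has 1 to 12 rows; each row is the pose to reach, as a shift and turn from the pose commanded when the call began, along the tool's axes at that moment, turning the shorter way round; what a row does not reach only later rows make up. Full scale, the value 1, is 0.1 m for a shift and pi rad for a turn. A row lasts 1/8 s, in which the tool goes at most 62.5 mm and 10.7 degrees, less where a joint would pass 70% of its speed; a pose out of reach is approached as far as the arm can. A call with a number of a shift or a turn outside -1 to 1 is refused whole. A call with a gripper value outside its range is refused whole. The fingers move at their own pace and stop on an object; "squeeze" is the grip in N (left out, the last holds). Time passes only in rows, so rows that repeat a pose let the fingers close. It gives the time, the measured TCP pose, the force, the opening and the grip force at its end, in the units of the state.
- get_obs(): the state, without advancing time (a new reading comes with each control period).
- camera(name): name is "scene" or "side" or "wrist"; returns (picture, depth): 400x640x3 uint8, red, green, blue; 400x640 float32, m along the optical axis (not along the pixel's ray), 0 where there is no reading.
- camera_info(name): a dict with "fx", "fy", "cx", "cy" (pixels), "cam_to_world" (4x4, takes a point from camera to world coordinates); the wrist camera has in their place "hand_eye" (4x4, takes a point from camera to tool coordinates, whose origin is the TCP and whose axes are the flange's). Camera axes: x right, y up, looking along -z (the intrinsics and any distortion apply to the point x, -y, -z); pixel columns grow to the right and rows downward; lengths in m; the calibration is good to about 2 mm. The wrist camera is an equidistant fisheye: a pixel r from the principal point sees the ray r / f radians off the axis. A picture is of the moment at which its call begins: read the wrist's pose just before it. camera_info takes no time and is no camera call.
- job_done(): hands the job in; it is judged then, once.
The state is a dict: "time": time; "q": joint angles; "qd": joint speeds; "joint_efforts": joint torques, N m; "ee_pos": TCP position; "tcp_rot": TCP orientation; "wrist_force": force on the tool from outside, world axes, zero at the start; "torque": the same for the moment, N m; "opening": finger opening in m; "grasp_force": force on a finger pad.
Only numpy, scipy, OpenCV 4.12 (cv2) and the standard library are available. Lean on these libraries where they do the work, as an engineer would, in place of code of your own. Each camera call takes 0.05 s, during which the arm holds its last target. There are 200 camera calls.

## Working session

There is one attempt and no reset: what is moved stays moved. The work goes in short steps, Python scripts to look and compute and a tool call to move; the robot and the scene stay as the last step left them, time stands still between calls to the robot, and variables do not carry over. Pictures are saved under pics/ and viewed, at most 10 in all, crops included, and the job is handed in when it is done.

Besides the shell and the picture viewer there is one more tool, called after "Request:" by a JSON object that holds its "method" and its "body". servo_tool: Moves the arm, as the interface text tells. Its arguments: {"type":"object","properties":{"rows":{"type":"array"},"squeeze":{"type":"number"}},"required":["rows"]}

```bash
mkdir -p pics; ls
python3 - <<'E'
from workcell import *
import cv2,numpy as np
o=get_obs();print({k:np.round(v,4).tolist() for k,v in o.items()})
for n in("scene","side","wrist"):
    p,d=camera(n);i=camera_info(n);print(n,{k:np.round(v,4).tolist() for k,v in i.items()})
    cv2.imwrite(f"pics/{n}0.png",p[:,:,::-1]);np.savez(f"{n}0.npz",p=p,d=d)
try: print(tip_extent)
except Exception as e: print(e)
E
```

```text
pics
{'time': 0.0, 'q': [72.3628, 5.0111, 10.0338, 95.0994, 0.002, 89.9997], 'qd': [-0.0765, 0.0279, 0.0252, -0.0477, 0.047, 0.0646], 'joint_efforts': [0.0004, -52.0387, 46.4806, 0.0163, 0.0002, -0.0], 'ee_pos': [0.1666, 0.524, 0.2526], 'tcp_rot': [-179.9233, -0.002, 162.3631], 'wrist_force': [0.3512, -0.4381, 0.5656], 'torque': [0.0011, 0.0333, -0.0125], 'grasp_force': 0.0, 'opening': 0.0851}
scene {'fx': 406.9582, 'fy': 406.9582, 'cx': 311.8699, 'cy': 198.5539, 'cam_to_world': [[-0.5944, -0.6564, 0.4645, 1.096], [0.8042, -0.4856, 0.3428, 0.4129], [0.0006, 0.5773, 0.8165, 1.0978], [0.0, 0.0, 0.0, 1.0]]}
side {'fx': 472.3794, 'fy': 472.3794, 'cx': 321.0693, 'cy': 193.0322, 'cam_to_world': [[0.9861, 0.129, -0.1046, 0.3743], [-0.1661, 0.7645, -0.6228, -0.8966], [-0.0004, 0.6315, 0.7754, 1.1467], [0.0, 0.0, 0.0, 1.0]]}
wrist {'fx': 309.7069, 'fy': 309.7069, 'cx': 319.02, 'cy': 205.282, 'hand_eye': [[0.0014, 0.9509, 0.3096, 0.0795], [1.0, -0.0014, -0.0001, 0.0005], [0.0003, 0.3096, -0.9509, -0.1207], [0.0, 0.0, 0.0, 1.0]]}
0.022
```

View pics/scene0.png

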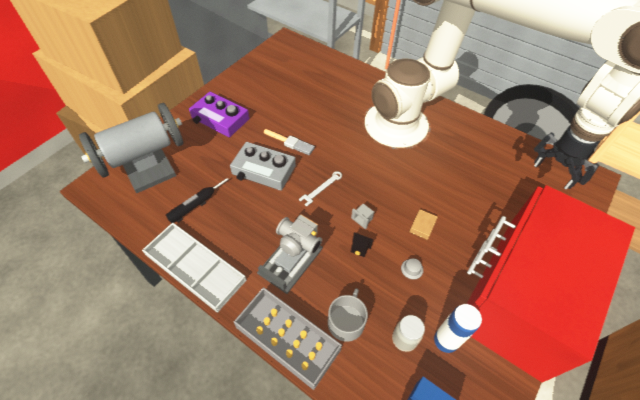

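View pics/side0.png

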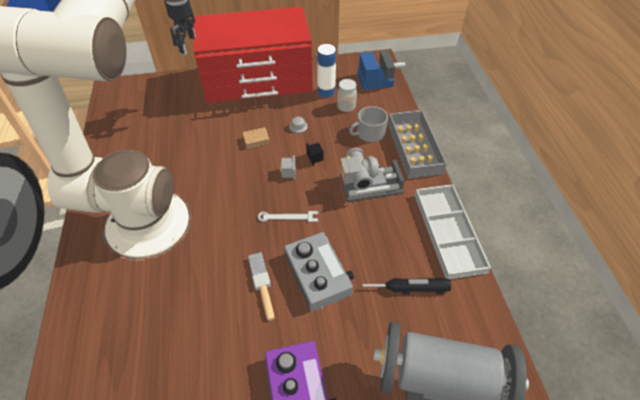

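The scene view shows the grey box at (263,165), the aluminium bowl at (362,214), the black look-alike at (361,243) and the carburettor in its cradle at (293,245). The side view shows the same: box (318,270), bowl (288,167), carburettor (368,175).

```bash
cat > h.py <<'E'
import numpy as np,cv2
from workcell import *
def cloud(n,d):
    i=camera_info(n);v,u=np.mgrid[0:400,0:640]
    P=np.stack([(u-i["cx"])/i["fx"]*d,-(v-i["cy"])/i["fy"]*d,-d,np.ones_like(d)],-1)@np.array(i["cam_to_world"]).T
    P=P[...,:3];P[d==0]=np.nan;return P
E
python3 - <<'E'
from h import *
A=[]
for n in("scene","side"):
    f=np.load(n+"0.npz");P=cloud(n,f["d"]);A.append((P.reshape(-1,3),f["p"].reshape(-1,3)))
    for nm,(u,v) in {"scene":dict(box=(263,165),bowl=(362,214),carb=(293,245)),"side":dict(box=(318,270),bowl=(288,167),carb=(368,175))}[n].items(): print(n,nm,P[v,u].round(3))
P=np.vstack([a[0] for a in A]);C=np.vstack([a[1] for a in A])
x0,x1,y0,y1,s=0.25,0.75,-0.25,0.3,1000
ok=(P[:,0]>x0)&(P[:,0]<x1)&(P[:,1]>y0)&(P[:,1]<y1)&(P[:,2]<0.2)
P,C=P[ok],C[ok];o=np.argsort(P[:,2]);P,C=P[o],C[o]
I=np.zeros((550,500,3),np.uint8)
for p,c in zip(P,C):
    u,v=int((p[0]-x0)*s),int((y1-p[1])*s)
    I[v:v+2,u:u+2]=c[::-1]
H=np.zeros((550,500),np.uint8)
for p in P:
    u,v=int((p[0]-x0)*s),int((y1-p[1])*s);H[v:v+2,u:u+2]=np.clip(p[2]*2000,0,255)
K=np.hstack([I,cv2.applyColorMap(H,cv2.COLORMAP_JET)]);cv2.imwrite("pics/top.png",cv2.resize(K,(800,440)))
np.savez("pc.npz",P=P,C=C)
E
```

```text
scene box [ 0.489 -0.237  0.054]
scene bowl [0.453 0.131 0.047]
scene carb [0.691 0.05  0.111]
side box [ 0.471 -0.273  0.05 ]
side bowl [0.438 0.112 0.043]
side carb [ 0.663 -0.012  0.101]
```

View pics/top.png

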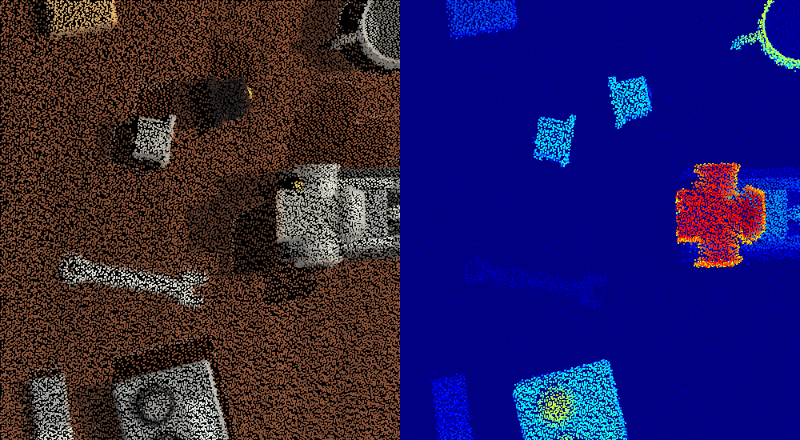

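The top map shows the bowl at about (155,140) with its flange on the right, the look-alike at (230,98), the carburettor's face edge at x≈277 and the box's large key at (155,405). Now fits.

```bash
cat >> h.py <<'E'
from scipy.optimize import least_squares
def allpts():
    L=[]
    for n in("scene","side"):
        f=np.load(n+"0.npz");P=cloud(n,f["d"]).reshape(-1,3);L.append((P,f["p"].reshape(-1,3)))
    return L
def sel(P,x0,x1,y0,y1,z0,z1): return (P[:,0]>x0)&(P[:,0]<x1)&(P[:,1]>y0)&(P[:,1]<y1)&(P[:,2]>z0)&(P[:,2]<z1)
def rect(Q):
    r=cv2.minAreaRect((Q[:,:2]*1000).astype(np.float32));return np.round(r[0],1),np.round(r[1],1),round(r[2],1)
E
python3 - <<'E'
from h import *
for nm,(P,C) in zip(("scene","side"),allpts()):
    print("==",nm)
    t=sel(P,.3,.7,-.1,0.1,-.02,.004);print("bench z",np.median(P[t][:,2]))
    B=P[sel(P,.36,.62,-.40,-.12,.042,.056)];print("box",rect(B),len(B))
    K=P[sel(P,.36,.62,-.40,-.12,.066,.08)];Kf=K[:,:2].astype(np.float32)
    _,lab,cen=cv2.kmeans(Kf,3,None,(3,50,1e-5),10,cv2.KMEANS_PP_CENTERS)
    for k in range(3):
        q=K[lab[:,0]==k];print("key",cen[k].round(4),cv2.minEnclosingCircle((q[:,:2]*1000).astype(np.float32)),np.median(q[:,2]).round(4),len(q))
    b=P[sel(P,.39,.51,.06,.175,.044,.056)];print("bowl top",rect(b),len(b),np.median(b[:,2]))
    fl=P[sel(P,.39,.51,.06,.175,.0485,.056)];print("flange top",rect(fl),len(fl),fl.mean(0).round(4))
    c=P[sel(P,.56,.75,-.06,.13,.108,.125)];print("carb",rect(c),len(c),c.min(0).round(4))
    # front part edges
    for y in np.arange(-.035,.115,.01):
        q=c[abs(c[:,1]-y)<.005];print((y.round(3),np.percentile(q[:,0],2).round(4)) if len(q) else None,end=" ")
    q=c[c[:,0]<.612];print("\nfront y",np.percentile(q[:,1],[1,99]).round(4))
    s=P[sel(P,.58,.9,-.1,.16,.009,.0145)];print("base",rect(s),len(s))
E
```

```text
== scene
bench z -0.00022894647124360734
box (array([ 474.7, -255.3]), array([125.2, 192.1]), 15.1) 1288
key [ 0.4476 -0.2051] ((446.3644714355469, -205.60304260253906), 16.31693458557129) 0.0714 60
key [ 0.4741 -0.3118] ((475.38995361328125, -311.98309326171875), 13.933403968811035) 0.0706 24
key [ 0.4607 -0.2577] ((457.6316223144531, -260.43731689453125), 11.974696159362793) 0.071 26
bowl top (array([442.9, 128.3]), array([59.8, 43.8]), 83.1) 178 0.047313061217054475
flange top (array([445.2, 126.3]), array([57.5, 39.1]), 85.3) 62 [0.4514 0.1297 0.0501]
carb (array([647.7,  35.8]), array([109.7, 106.4]), 48.2) 606 [ 0.5966 -0.0272  0.108 ]
None (np.float64(-0.025), np.float64(0.6366)) (np.float64(-0.015), np.float64(0.6455)) (np.float64(-0.005), np.float64(0.6407)) (np.float64(0.005), np.float64(0.5986)) (np.float64(0.015), np.float64(0.6003)) (np.float64(0.025), np.float64(0.5992)) (np.float64(0.035), np.float64(0.6002)) (np.float64(0.045), np.float64(0.6018)) (np.float64(0.055), np.float64(0.6)) (np.float64(0.065), np.float64(0.5995)) (np.float64(0.075), np.float64(0.6459)) (np.f
[... 776 characters left out ...]
, 51.6) 298 [ 0.5947 -0.0319  0.108 ]
(np.float64(-0.035), np.float64(0.6381)) (np.float64(-0.025), np.float64(0.6332)) (np.float64(-0.015), np.float64(0.6494)) (np.float64(-0.005), np.float64(0.6042)) (np.float64(0.005), np.float64(0.5971)) (np.float64(0.015), np.float64(0.5992)) (np.float64(0.025), np.float64(0.6037)) (np.float64(0.035), np.float64(0.6015)) (np.float64(0.045), np.float64(0.5961)) (np.float64(0.055), np.float64(0.5962)) (np.float64(0.065), np.float64(0.6382)) (np.float64(0.075), np.float64(0.6363)) (np.float64(0.085), np.float64(0.6299)) (np.float64(0.095), np.float64(0.6363)) None None 
front y [-0.0007  0.0581]
base (array([749.6,  34.3]), array([246.6, 299.8]), 89.8) 433
```

Request:
{"method": "servo_tool", "body": {"rows": [{"offset":[-0.15,-0.15,0],"yaw":0,"claw":1},{"offset":[-0.4,-0.4,0],"yaw":0,"claw":1},{"offset":[-0.7,-0.7,0],"yaw":0,"claw":1},{"offset":[-1,-1,0],"yaw":0,"claw":1}]}}

```text
time: 0.65
ee_pos: [0.232, 0.3974, 0.253]
tcp_rot: [-180.0, -0.0, 162.4]
wrist_force: [0.9, -0.4, 0.2]
opening: 0.012
grasp_force: 0.0
```

Request:
{"method": "servo_tool", "body": {"rows": [{"offset":[-0.3,-0.3,0],"yaw":0,"claw":1},{"offset":[-0.6,-0.6,0],"yaw":0,"claw":1},{"offset":[-0.8,-0.8,0],"yaw":0,"claw":1},{"offset":[-1,-1,0],"yaw":0,"claw":1}]}}

```text
time: 1.15
ee_pos: [0.297, 0.2719, 0.2532]
tcp_rot: [180.0, 0.0, 162.3]
wrist_force: [-0.2, 0.2, -0.4]
opening: -0.0001
grasp_force: 0.0
```

Request:
{"method": "servo_tool", "body": {"rows": [{"offset":[-0.25,-0.25,0],"yaw":0,"claw":1},{"offset":[-0.5,-0.5,0],"yaw":0,"claw":1},{"offset":[-0.75,-0.75,0],"yaw":0,"claw":1},{"offset":[-1,-1,0],"yaw":0,"claw":1}]}}

```text
time: 1.65
ee_pos: [0.3619, 0.1463, 0.2532]
tcp_rot: [180.0, -0.0, 162.4]
wrist_force: [0.5, 0.1, 1.2]
opening: -0.0001
grasp_force: 0.0
```

Request:
{"method": "servo_tool", "body": {"rows": [{"offset":[-0.25,-0.25,0],"yaw":0,"claw":1},{"offset":[-0.5,-0.5,0],"yaw":0,"claw":1},{"offset":[-0.75,-0.75,0],"yaw":0,"claw":1},{"offset":[-1,-1,0],"yaw":0,"claw":1}]}}

```text
time: 2.15
ee_pos: [0.427, 0.0206, 0.2532]
tcp_rot: [180.0, -0.0, 162.4]
wrist_force: [-0.1, 0.0, 0.1]
opening: 0.0002
grasp_force: 0.0
```

Request:
{"method": "servo_tool", "body": {"rows": [{"offset":[-0.2,-0.2,0.1],"yaw":0.054,"claw":1},{"offset":[-0.4,-0.4,0.2],"yaw":0.108,"claw":1},{"offset":[-0.6,-0.6,0.3],"yaw":0.162,"claw":1},{"offset":[-0.75,-0.8,0.4],"yaw":0.216,"claw":1},{"offset":[-0.86,-1,0.5],"yaw":0.27,"claw":1},{"offset":[-0.86,-1,0.6],"yaw":0.324,"claw":1},{"offset":[-0.86,-1,0.6],"yaw":0.324,"claw":1}]}}

```text
time: 3.02
ee_pos: [0.4778, -0.0997, 0.1924]
tcp_rot: [-179.9, -0.0, 104.1]
wrist_force: [0.3, -0.4, 1.5]
opening: 0.0
grasp_force: 0.0
```

```bash
cat >> h.py <<'E'
from scipy.spatial.transform import Rotation as Ro
def wcloud(save=None):
    i=camera_info("wrist");o=get_obs();p,d=camera("wrist")
    if save: cv2.imwrite(f"pics/{save}.png",p[:,:,::-1]);np.savez(save+".npz",p=p,d=d,pos=o["ee_pos"],rot=o["tcp_rot"])
    return wproj(p,d,o["ee_pos"],o["tcp_rot"]),p
def wproj(p,d,pos,rot):
    i=camera_info("wrist");v,u=np.mgrid[0:400,0:640];a=(u-i["cx"])/i["fx"];b=(v-i["cy"])/i["fy"];r=np.hypot(a,b)+1e-9
    k=np.tan(np.minimum(r,1.5))/r
    P=np.stack([a*k*d,-b*k*d,-d,np.ones_like(d)],-1)@np.array(i["hand_eye"]).T
    P=P[...,:3]@Ro.from_euler("xyz",rot,degrees=True).as_matrix().T+pos
    P[(d==0)|(r>1.4)]=np.nan;return P
E
python3 - <<'E'
from h import *
P,p=wcloud("w1");P=P.reshape(-1,3)
t=sel(P,.3,.7,-.1,0.1,-.02,.02);print("bench z",np.median(P[t][:,2]))
B=P[sel(P,.36,.62,-.40,-.12,.042,.056)];print("box",rect(B),len(B))
K=P[sel(P,.36,.62,-.40,-.12,.066,.08)];print(len(K));Kf=K[:,:2].astype(np.float32)
_,lab,cen=cv2.kmeans(Kf,3,None,(3,50,1e-5),10,cv2.KMEANS_PP_CENTERS)
for k in range(3):
    q=K[lab[:,0]==k];print("key",cen[k].round(4),cv2.minEnclosingCircle((q[:,:2]*1000).astype(np.float32)),np.median(q[:,2]).round(4),len(q))
E
```

```text
bench z 0.00018006496305034148
box (array([ 460.8, -226.1]), array([118.6, 133.7]), 10.5) 2780
316
key [ 0.4453 -0.1932] ((445.4296569824219, -193.27883911132812), 6.110958099365234) 0.0714 114
key [ 0.4537 -0.1984] ((453.7433166503906, -198.74166870117188), 6.581460952758789) 0.0715 104
key [ 0.4351 -0.1959] ((433.8733825683594, -196.8338165283203), 7.998696804046631) 0.071 98
```

Request:
{"method": "servo_tool", "body": {"rows": [{"offset":[-0.25,-0.2,0.15],"yaw":0,"claw":1},{"offset":[-0.5,-0.4,0.3],"yaw":0,"claw":1},{"offset":[-0.8,-0.58,0.5],"yaw":0,"claw":1},{"offset":[-0.97,-0.58,0.7],"yaw":0,"claw":1},{"offset":[-0.97,-0.58,0.77],"yaw":0,"claw":1},{"offset":[-0.97,-0.58,0.77],"yaw":0,"claw":1}]}}

```text
time: 3.82
ee_pos: [0.4455, -0.2071, 0.1165]
tcp_rot: [-180.0, -0.0, 104.2]
wrist_force: [0.3, -0.3, 0.4]
opening: -0.0
grasp_force: 0.0
```

Run:
```python
from h import *
p,d=camera("side");cv2.imwrite("pics/s2.png",cv2.resize(p[190:340,230:420,::-1],None,fx=3,fy=3))
print(get_obs()["ee_pos"],get_obs()["wrist_force"])
```

```text
[ 0.44582279 -0.20711064  0.11699259] [ 0.5125114   0.16109592 -0.62760168]
```

View pics/s2.png

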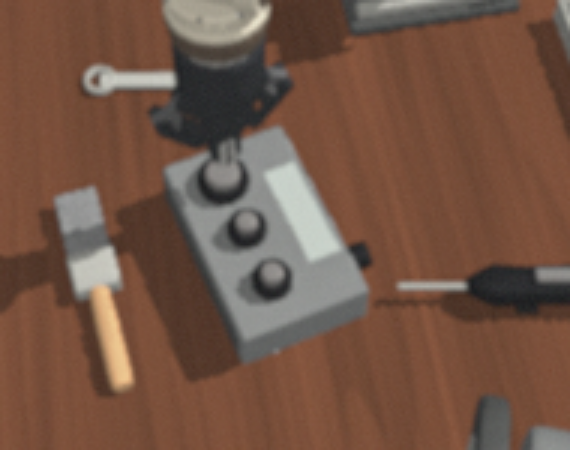

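The crop shows the shut fingers above the large key (222,178), with the middle key at (247,225) and the end key at (270,277).

Request:
{"method": "servo_tool", "body": {"rows": [{"offset":[0,0,0.1],"yaw":0,"claw":1},{"offset":[0,0,0.18],"yaw":0,"claw":1},{"offset":[0,0,0.22],"yaw":0,"claw":1},{"offset":[0,0,0.25],"yaw":0,"claw":1},{"offset":[0,0,0.25],"yaw":0,"claw":1}]}}

```text
time: 4.5
ee_pos: [0.4455, -0.2076, 0.0913]
tcp_rot: [-180.0, -0.0, 104.1]
wrist_force: [-2.6, 1.8, 2.8]
opening: -0.0001
grasp_force: 1.4
```

Request:
{"method": "servo_tool", "body": {"rows": [{"offset":[0,0,0.02],"yaw":0,"claw":1},{"offset":[0,0,0.03],"yaw":0,"claw":1},{"offset":[0,0,0.03],"yaw":0,"claw":1}]}}

```text
time: 4.88
ee_pos: [0.4457, -0.2078, 0.0885]
tcp_rot: [180.0, 0.0, 104.0]
wrist_force: [-1.4, 1.5, 4.9]
opening: -0.0002
grasp_force: 2.3
```

Request:
{"method": "servo_tool", "body": {"rows": [{"offset":[0,0,0.01],"yaw":0,"claw":1},{"offset":[0,0,0.02],"yaw":0,"claw":1},{"offset":[0,0,0.02],"yaw":0,"claw":1}]}}

```text
time: 5.25
ee_pos: [0.4458, -0.2078, 0.0878]
tcp_rot: [179.9, 0.0, 104.0]
wrist_force: [-6.0, 4.6, 16.4]
opening: 0.0
grasp_force: 8.3
```

Request:
{"method": "servo_tool", "body": {"rows": [{"offset":[0,0,-0.1],"yaw":0,"claw":1},{"offset":[0,0,-0.35],"yaw":0,"claw":1},{"offset":[0,0,-0.35],"yaw":0,"claw":1},{"offset":[-0.25,0,-0.35],"yaw":0,"claw":1},{"offset":[-0.5,0,-0.35],"yaw":0,"claw":1},{"offset":[-0.8,0,-0.35],"yaw":0,"claw":1},{"offset":[-1,0,-0.35],"yaw":0,"claw":1}]}}

```text
time: 6.12
ee_pos: [0.4698, -0.3058, 0.1201]
tcp_rot: [-179.9, -0.0, 104.0]
wrist_force: [-0.7, 0.9, -0.0]
opening: -0.0001
grasp_force: 0.0
```

Request:
{"method": "servo_tool", "body": {"rows": [{"offset":[-0.1,0,0],"yaw":0,"claw":1},{"offset":[-0.1,0,0.15],"yaw":0,"claw":1},{"offset":[-0.1,0,0.25],"yaw":0,"claw":1},{"offset":[-0.1,0,0.3],"yaw":0,"claw":1},{"offset":[-0.1,0,0.32],"yaw":0,"claw":1},{"offset":[-0.1,0,0.33],"yaw":0,"claw":1},{"offset":[-0.1,0,0.33],"yaw":0,"claw":1}]}}

```text
time: 7.0
ee_pos: [0.4723, -0.3143, 0.0887]
tcp_rot: [180.0, 0.0, 104.1]
wrist_force: [-2.3, 3.6, 4.7]
opening: -0.0002
grasp_force: 2.2
```

Request:
{"method": "servo_tool", "body": {"rows": [{"offset":[0,0,0.01],"yaw":0,"claw":1},{"offset":[0,0,0.02],"yaw":0,"claw":1},{"offset":[0,0,0.02],"yaw":0,"claw":1}]}}

```text
time: 7.38
ee_pos: [0.4725, -0.3145, 0.0879]
tcp_rot: [179.9, 0.0, 104.0]
wrist_force: [-6.0, 4.5, 15.2]
opening: -0.0001
grasp_force: 7.3
```

Request:
{"method": "servo_tool", "body": {"rows": [{"offset":[0,0,-0.15],"yaw":0,"claw":1},{"offset":[0,0,-0.4],"yaw":0,"claw":1},{"offset":[0.15,0,-0.7],"yaw":0,"claw":1},{"offset":[0.45,0.1,-1],"yaw":0,"claw":0.5}]}}

```text
time: 7.88
ee_pos: [0.4709, -0.2689, 0.1873]
tcp_rot: [-180.0, 0.0, 103.9]
wrist_force: [0.2, 1.0, 0.4]
opening: 0.0173
grasp_force: 0.0
```

Request:
{"method": "servo_tool", "body": {"rows": [{"offset":[0.3,0.1,-0.2],"yaw":0,"claw":0},{"offset":[0.65,0.2,-0.4],"yaw":0,"claw":0},{"offset":[1,0.3,-0.65],"yaw":0,"claw":0}]}}

```text
time: 8.25
ee_pos: [0.4759, -0.1633, 0.252]
tcp_rot: [180.0, 0.0, 104.0]
wrist_force: [-0.0, -0.8, -0.1]
opening: 0.0724
grasp_force: 0.0
```

Request:
{"method": "servo_tool", "body": {"rows": [{"offset":[0.2,0,0],"yaw":-0.054,"claw":0},{"offset":[0.4,0,0],"yaw":-0.108,"claw":0},{"offset":[0.6,0,0],"yaw":-0.162,"claw":0},{"offset":[0.8,0,0],"yaw":-0.216,"claw":0},{"offset":[0.9,0,0],"yaw":-0.27,"claw":0},{"offset":[1,0,0],"yaw":-0.322,"claw":0},{"offset":[1,0,0],"yaw":-0.322,"claw":0},{"offset":[1,0,0],"yaw":-0.322,"claw":0}]}}

```text
time: 9.25
ee_pos: [0.4518, -0.0674, 0.2514]
tcp_rot: [-180.0, 0.0, 161.8]
wrist_force: [0.1, -0.6, 0.5]
opening: 0.0854
grasp_force: 0.0
```

Run:
```python
from h import *
wcloud("w2");o=get_obs();print(o["time"],o["ee_pos"],o["tcp_rot"])
```

```text
9.3 [ 0.45181782 -0.06746526  0.25134642] [-1.79990955e+02  1.64166624e-02  1.61822455e+02]
```

View pics/w2.png

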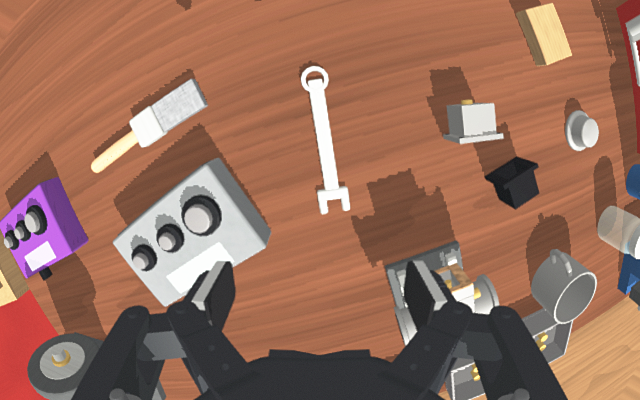

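The wrist view shows the bowl at (472,122) with its brass plug towards the robot, the look-alike at (512,180), all three keys up (145–205, 212–258), and the carburettor's gasket face at (425,258), partly hidden by a finger.

Run:
```python
from h import *
f=np.load("w2.npz");P=wproj(f["p"],f["d"],f["pos"],f["rot"]).reshape(-1,3)
print("bench",np.nanmedian(P[sel(P,.3,.7,-.1,.1,-.02,.02)][:,2]))
b=P[sel(P,.39,.51,.06,.175,.042,.06)];print("bowl",rect(b),len(b),np.median(b[:,2]))
fl=P[sel(P,.39,.51,.06,.175,.049,.06)];print("flange",rect(fl),len(fl),fl.mean(0))
K=P[sel(P,.36,.62,-.40,-.12,.066,.08)];_,lab,cen=cv2.kmeans(K[:,:2].astype(np.float32),3,None,(3,50,1e-5),10,cv2.KMEANS_PP_CENTERS);print(cen)
# carb face: points
c=P[sel(P,.56,.62,-.03,.1,.05,.13)];print("face",len(c),c.min(0),c.max(0))
q=c
for _ in range(4):
    A=np.c_[q[:,1:],np.ones(len(q))];s,*_=np.linalg.lstsq(A,q[:,0],rcond=None);r=c[:,0]-np.c_[c[:,1:],np.ones(len(c))]@s;q=c[abs(r)<.0025]
print("plane x=ay+bz+c",s,len(q),"yaw",np.degrees(np.arctan(-s[0])),"y,z rng",np.percentile(q[:,1:],[1,99],axis=0), "x@y.03,z.085",s@[.03,.085,1])
t=P[sel(P,.58,.75,-.06,.13,.112,.13)];print("top",len(t),t.min(0),t.max(0))
s2=P[sel(P,.58,.9,-.12,.18,.009,.0145)];print(len(s2))
# pooled model fit of bowl per camera: rotate so that flange 60 wide; extents
def fit(b):
    best=None
    for yaw in np.arange(-25,10,.5):
        a=np.radians(yaw);R=np.array([[np.cos(a),-np.sin(a)],[np.sin(a),np.cos(a)]])
        l=b[:,:2]@R
        lo,hi=np.percentile(l,1,axis=0),np.percentile(l,99,axis=0)
        fr=l[l[:,0]>hi[0]-.02];
        ar=np.prod(hi-lo)
        # box sides straightness: area of hull of rotated box portion
        bx=l[l[:,0]<hi[0]-.008];w=np.ptp(bx[:,1])
        sc=w+(hi-lo)[0]
        if best is None or sc<best[0]: best=(sc,yaw,(R@np.array([hi[0]-.021,(lo[1]+hi[1])/2])).round(4),(hi-lo).round(4),w)
    return best
print("w",fit(b))
for n,(Q,_) in zip(("scene","side"),allpts()): print(n,fit(Q[sel(Q,.39,.51,.06,.175,.042,.056)]))
```

```text
bench 0.000126225217300463
bowl (array([439.1, 128.1]), array([59.5, 42.8]), 82.0) 1336 0.04717393949308582
flange (array([443. , 127.7]), array([59.1, 35. ]), 81.8) 210 [0.45623465 0.12485387 0.05009875]
[[ 0.45645827 -0.25695327]
 [ 0.44283006 -0.20405096]
 [ 0.47034875 -0.31006312]]
face 1071 [ 0.59298065 -0.02733257  0.0590955 ] [0.61999662 0.09510108 0.11195298]
plane x=ay+bz+c [0.0558844  0.08857789 0.5932815 ] 135 yaw -3.1986134011554714 y,z rng [[0.03928695 0.066048  ]
 [0.06241233 0.11083001]] x@y.03,z.085 0.6024871515229481
top 41 [ 0.63277184 -0.0266542   0.11211068] [0.64916011 0.09397645 0.11442545]
1142
w (np.float64(0.08718381502946876), np.float64(-7.5), array([0.4388, 0.1272]), array([0.0414, 0.0558]), np.float64(0.045804526708172755))
scene (np.float64(0.08751809276832712), np.float64(-8.5), array([0.4429, 0.1281]), array([0.0429, 0.0577]), np.float64(0.04463203725282855))
side (np.float64(0.08883357763998626), np.float64(-7.0), array([0.4379, 0.124 ]), array([0.0385, 0.0548]), np.float64(0.05036433639825236))
```

Request:
{"method": "servo_tool", "body": {"rows": [{"offset":[0.1,0.2,0.1],"yaw":0,"claw":0},{"offset":[0.3,0.5,0.2],"yaw":0,"claw":0},{"offset":[0.45,0.8,0.3],"yaw":0,"claw":0},{"offset":[0.6,1,0.4],"yaw":0,"claw":0}]}}

```text
time: 9.8
ee_pos: [0.4254, 0.0473, 0.2109]
tcp_rot: [-180.0, 0.0, 161.9]
wrist_force: [0.2, -0.4, 0.1]
opening: 0.0855
grasp_force: 0.0
```

Request:
{"method": "servo_tool", "body": {"rows": [{"offset":[0.05,0.25,0.3],"yaw":-0.03,"claw":0},{"offset":[0.1,0.5,0.6],"yaw":-0.059,"claw":0},{"offset":[0.16,0.7,0.8],"yaw":-0.059,"claw":0},{"offset":[0.16,0.8,0.9],"yaw":-0.059,"claw":0},{"offset":[0.16,0.8,1],"yaw":-0.059,"claw":0},{"offset":[0.16,0.8,1],"yaw":-0.059,"claw":0}]}}

```text
time: 10.55
ee_pos: [0.4349, 0.1269, 0.111]
tcp_rot: [-180.0, -0.0, 172.6]
wrist_force: [-0.3, -0.7, 1.6]
opening: 0.0851
grasp_force: 0.0
```

Run:
```python
from h import *
P,p=wcloud("w3");P=P.reshape(-1,3);o=get_obs();print(o["time"],o["ee_pos"],o["tcp_rot"])
b=P[sel(P,.39,.51,.06,.2,.042,.058)]
print("bowl",rect(b),len(b),b.min(0),b.max(0))
fl=P[sel(P,.39,.51,.06,.2,.0488,.058)];print("flange",rect(fl),len(fl))
```

```text
10.6 [0.43509185 0.12696602 0.11155856] [-1.79994370e+02  9.22965006e-03  1.72559467e+02]
bowl (array([439.8, 129.1]), array([59.5, 43.5]), 82.1) 4538 [0.41564857 0.09680293 0.04203328] [0.46426125 0.15645332 0.05169153]
flange (array([447.5, 127.6]), array([59.4, 27.3]), 83.8) 757
```

View pics/w3.png

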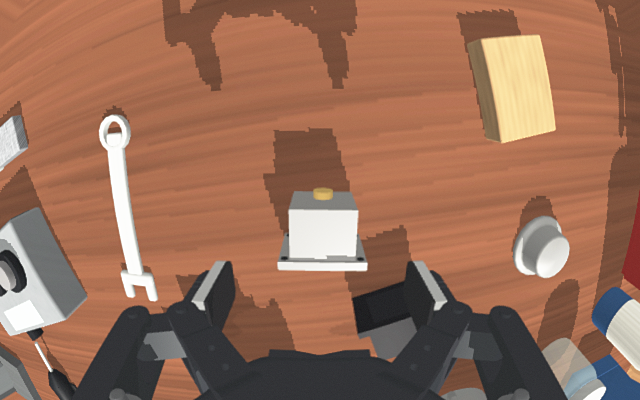

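The bowl is centred and square between the open fingers (flange at row 267, columns 277–367, brass plug at (323,192)); the look-alike at (385,305) is clear of the right finger.

Request:
{"method": "servo_tool", "body": {"rows": [{"offset":[-0.015,0.025,0.15],"yaw":0,"claw":0},{"offset":[-0.015,0.025,0.35],"yaw":0,"claw":0},{"offset":[-0.015,0.025,0.55],"yaw":0,"claw":0},{"offset":[-0.015,0.025,0.7],"yaw":0,"claw":0},{"offset":[-0.015,0.025,0.78],"yaw":0,"claw":0},{"offset":[-0.015,0.025,0.81],"yaw":0,"claw":0},{"offset":[-0.015,0.025,0.81],"yaw":0,"claw":0}]}}

```text
time: 11.48
ee_pos: [0.437, 0.1299, 0.0306]
tcp_rot: [180.0, 0.0, 172.6]
wrist_force: [0.5, -0.8, 1.3]
opening: 0.0854
grasp_force: 0.0
```

Request:
{"method": "servo_tool", "body": {"rows": [{"offset":[0,0,0],"yaw":0,"claw":0.2},{"offset":[0,0,0],"yaw":0,"claw":0.35},{"offset":[0,0,0],"yaw":0,"claw":0.45},{"offset":[0,0,0],"yaw":0,"claw":0.6},{"offset":[0,0,0],"yaw":0,"claw":0.8},{"offset":[0,0,0],"yaw":0,"claw":1},{"offset":[0,0,0],"yaw":0,"claw":1},{"offset":[0,0,0],"yaw":0,"claw":1}], "squeeze": 60}}

```text
time: 12.48
ee_pos: [0.437, 0.1299, 0.0307]
tcp_rot: [180.0, 0.0, 172.6]
wrist_force: [-0.4, -0.5, 4.7]
opening: 0.0434
grasp_force: 61.1
```

Request:
{"method": "servo_tool", "body": {"rows": [{"offset":[0,0,-0.1],"yaw":0,"claw":1},{"offset":[0,0,-0.3],"yaw":0,"claw":1},{"offset":[0,0,-0.6],"yaw":0,"claw":1},{"offset":[0,0.1,-1],"yaw":0,"claw":1}]}}

```text
time: 12.98
ee_pos: [0.4374, 0.1394, 0.1308]
tcp_rot: [-180.0, -0.1, 172.6]
wrist_force: [1.1, -0.1, -0.3]
opening: 0.0436
grasp_force: 61.1
```

Request:
{"method": "servo_tool", "body": {"rows": [{"offset":[0,0.2,-0.4],"yaw":0,"claw":1},{"offset":[0,0.4,-0.8],"yaw":0,"claw":1},{"offset":[0,0.5,-1],"yaw":0,"claw":1},{"offset":[0,0.5,-1],"yaw":0,"claw":1},{"offset":[0,0.5,-1],"yaw":0,"claw":1}]}}

```text
time: 13.6
ee_pos: [0.4441, 0.189, 0.2292]
tcp_rot: [-179.9, -0.1, 172.6]
wrist_force: [-0.1, 0.1, -1.0]
opening: 0.0435
grasp_force: 61.1
```

```bash
cat >> h.py <<'E'
def face(P):
    c=P[sel(P,.58,.625,-.02,.08,.061,.118)];q=c[c[:,0]<.61]
    for _ in range(6):
        A=np.c_[q[:,1:],np.ones(len(q))];s,*_=np.linalg.lstsq(A,q[:,0],rcond=None);r=c[:,0]-np.c_[c[:,1:],np.ones(len(c))]@s;q=c[abs(r)<.002]
    print("face n",len(q),"s",s.round(4),"yaw",np.degrees(np.arctan(-s[0])).round(2),"yz",np.percentile(q[:,1:],[0.5,99.5],axis=0).round(4).tolist(),"x@.03",s@[.03,.085,1])
    t=P[sel(P,.57,.70,-.06,.13,.110,.13)];print("top",len(t),np.percentile(t,[1,99],axis=0).round(4).tolist())
    return q
E
python3 - <<'E'
from h import *
P,p=wcloud("w4");P=P.reshape(-1,3);o=get_obs();print(o["time"],o["ee_pos"],o["tcp_rot"],o["opening"])
face(P)
for n,(Q,_) in zip(("scene","side"),allpts()): print(n);face(Q)
E
```

```text
13.65 [0.44400163 0.18881664 0.22902083] [-1.79939538e+02 -9.60857962e-02  1.72607083e+02] 0.04312385512705535
face n 68 s [0.0922 0.0813 0.5882] yaw -5.27 yz [[0.0046, 0.0871], [0.064, 0.1112]] x@.03 0.5978693170143239
top 324 [[0.5962, 0.0103, 0.11], [0.6505, 0.0635, 0.1113]]
scene
face n 34 s [0.018  0.0986 0.5932] yaw -1.03 yz [[0.0035, 0.0666], [0.0642, 0.1141]] x@.03 0.602093542490428
top 365 [[0.5995, -0.0261, 0.11], [0.699, 0.0941, 0.1199]]
side
face n 48 s [-0.0677  0.0984  0.5942] yaw 3.87 yz [[-0.0033, 0.0625], [0.0581, 0.1115]] x@.03 0.6005118639695101
top 139 [[0.5957, -0.0306, 0.11], [0.6975, 0.0889, 0.1186]]
```

View pics/w4.png

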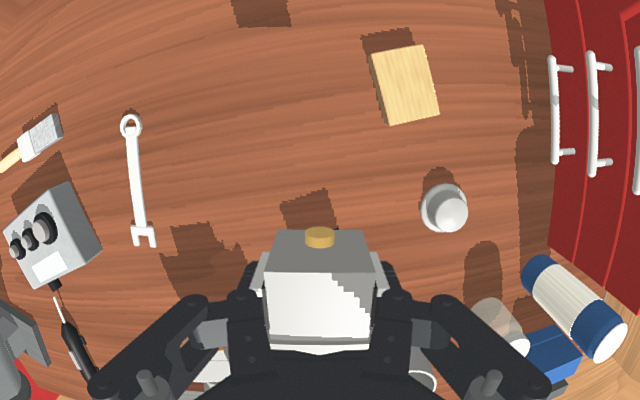

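The view shows the bowl held squarely at (318,290), but the gripper hides the carburettor; I'll look from above it.

Request:
{"method": "servo_tool", "body": {"rows": [{"offset":[-0.1,-0.07,-0.1],"yaw":0,"claw":1},{"offset":[-0.4,-0.28,-0.15],"yaw":0,"claw":1},{"offset":[-0.7,-0.48,-0.15],"yaw":0,"claw":1},{"offset":[-0.97,-0.67,-0.15],"yaw":0,"claw":1}]}}

```text
time: 14.15
ee_pos: [0.5332, 0.1087, 0.2454]
tcp_rot: [-180.0, 0.0, 172.6]
wrist_force: [0.3, 0.5, -0.8]
opening: 0.0434
grasp_force: 61.1
```

Request:
{"method": "servo_tool", "body": {"rows": [{"offset":[-0.3,-0.2,-0.1],"yaw":0,"claw":1},{"offset":[-0.6,-0.4,-0.15],"yaw":0,"claw":1},{"offset":[-0.8,-0.55,-0.15],"yaw":0,"claw":1},{"offset":[-0.97,-0.67,-0.15],"yaw":0,"claw":1},{"offset":[-0.97,-0.67,-0.15],"yaw":0,"claw":1},{"offset":[-0.97,-0.67,-0.15],"yaw":0,"claw":1}]}}

```text
time: 14.9
ee_pos: [0.6195, 0.0312, 0.2602]
tcp_rot: [-180.0, -0.0, 172.6]
wrist_force: [-0.5, -0.5, -2.1]
opening: 0.0436
grasp_force: 61.2
```

Run:
```python
from h import *
P,p=wcloud("w5");P=P.reshape(-1,3);o=get_obs();print(o["time"],o["ee_pos"],o["tcp_rot"],o["opening"])
q=face(P);
t=P[sel(P,.57,.66,-.05,.11,.1,.13)]
h,e=np.histogram(t[:,2],np.arange(.1,.131,.002));print(h)
for y in np.arange(-.035,.1,.007):
    r=t[abs(t[:,1]-y)<.0035];print(round(y,3),len(r),np.percentile(r[:,0],[0,1,5]).round(4) if len(r) else '')
```

```text
14.95 [0.6193281  0.03152865 0.26038353] [ 1.79996266e+02 -1.47959784e-02  1.72620705e+02] 0.043378800765409356
face n 491 s [-0.011   0.1294  0.5881] yaw 0.63 yz [[0.0034, 0.0615], [0.0626, 0.1119]] x@.03 0.5987579195639415
top 2249 [[0.5961, -0.0259, 0.11], [0.657, 0.094, 0.1142]]
[ 169  261  414  645 2353 2003  208   35    0    0    0    0    0    0
    0]
-0.035 0 
-0.028 99 [0.6226 0.6227 0.6239]
-0.021 294 [0.6227 0.6236 0.6259]
-0.014 178 [0.6282 0.6284 0.6292]
-0.007 166 [0.6277 0.628  0.6289]
-0.0 179 [0.5965 0.5982 0.6278]
0.007 416 [0.5958 0.5959 0.597 ]
0.014 439 [0.5958 0.596  0.5969]
0.021 425 [0.5959 0.596  0.5975]
0.028 427 [0.5954 0.5961 0.5971]
0.035 450 [0.5948 0.5952 0.5967]
0.042 476 [0.595  0.5952 0.5966]
0.049 484 [0.5949 0.5951 0.5963]
0.056 494 [0.595  0.5952 0.5964]
0.063 399 [0.5948 0.5951 0.5984]
0.07 325 [0.6138 0.6144 0.6154]
0.077 248 [0.6254 0.626  0.6276]
0.084 249 [0.6253 0.6264 0.6275]
0.091 328 [0.6189 0.6205 0.622 ]
0.098 12 [0.6234 0.6235 0.6236]
```

View pics/w5.png

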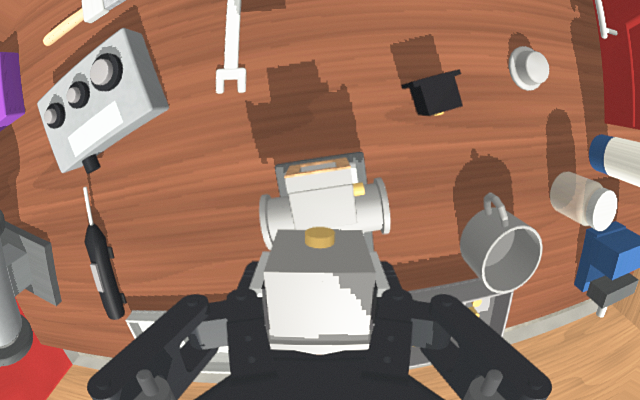

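The view from above shows the gasket face edge at row ≈165 (columns 275–365) and the bowl held at (318,290).

Run:
```python
from h import *
f=np.load("w5.npz");P=wproj(f["p"],f["d"],f["pos"],f["rot"]).reshape(-1,3)
t=P[sel(P,.57,.612,-.02,.085,.098,.114)];print("front rect",rect(t),len(t))
E=[]
for y in np.arange(.004,.061,.003):
    r=t[abs(t[:,1]-y)<.0015];E.append((y,np.percentile(r[:,0],2)))
E=np.array(E);s=np.polyfit(E[:,0],E[:,1],1);print("edge",s,"yaw",np.degrees(np.arctan(-s[0])))
a=np.arctan(-s[0]);R=np.array([[np.cos(a),-np.sin(a)],[np.sin(a),np.cos(a)]]);l=t[:,:2]@R
for x0 in np.arange(l[:,0].min(),.612,.003):
    m=l[(l[:,0]>x0)&(l[:,0]<x0+.003),1];print(x0.round(4),len(m),np.percentile(m,[.5,99.5]).round(4) if len(m) else '')
# z of front top
m=t[(t[:,1]>.01)&(t[:,1]<.055)&(t[:,0]<.606)];print("ztop",np.percentile(m[:,2],[50,90,99]))
# bowl in tool frame
T=(P-f["pos"])@Ro.from_euler("xyz",f["rot"],degrees=True).as_matrix()
b=T[(abs(T[:,0])<.04)&(abs(T[:,1])<.035)&(T[:,2]<.03)&(T[:,2]>-.03)]
print(len(b),"bowl tool",np.percentile(b,[1,50,99],axis=0).round(4))
up=b[(b[:,2]<-.012)&(b[:,2]>-.021)];print("top face",len(up),np.percentile(up,[1,50,99],axis=0).round(4),rect(up))
bk=b[(b[:,2]>-.01)];print("back",np.percentile(bk,[1,50,99],axis=0).round(4))
```

```text
front rect (array([603.4,  32.8]), array([17.2, 60.3]), 0.1) 1285
edge [-0.02110084  0.59622624] yaw 1.2088094108155922
0.5954 284 [-0.0096  0.0501]
0.5984 219 [-0.0085  0.0497]
0.6014 220 [-0.0091  0.0501]
0.6044 208 [-0.0087  0.0499]
0.6074 214 [-0.0091  0.0494]
0.6104 139 [-0.0087  0.0494]
ztop [0.10990055 0.11084743 0.1117339 ]
15214 bowl tool [[-0.021  -0.0329 -0.0285]
 [ 0.0105  0.0006 -0.016 ]
 [ 0.0231  0.0333  0.0236]]
top face 9559 [[-0.0216 -0.0249 -0.02  ]
 [ 0.0018  0.0006 -0.0164]
 [ 0.0184  0.0261 -0.0126]] (array([-2.9,  0.1]), array([43.6, 68.6]), 0.3)
back [[ 0.0064 -0.0338 -0.0098]
 [ 0.018   0.0006  0.0042]
 [ 0.0234  0.0341  0.0261]]
```

Request:
{"method": "servo_tool", "body": {"rows": [{"offset":[0.2,-0.02,0],"yaw":-0.01,"claw":1},{"offset":[0.5,-0.06,0],"yaw":-0.02,"claw":1},{"offset":[0.75,-0.1,0],"yaw":-0.03,"claw":1},{"offset":[0.84,-0.11,0.2],"yaw":-0.04,"claw":1},{"offset":[0.84,-0.11,0.5],"yaw":-0.048,"claw":1},{"offset":[0.84,-0.11,0.8],"yaw":-0.048,"claw":1},{"offset":[0.84,-0.11,1],"yaw":-0.048,"claw":1},{"offset":[0.84,-0.11,1],"yaw":-0.048,"claw":1},{"offset":[0.84,-0.11,1],"yaw":-0.048,"claw":1}]}}

```text
time: 16.08
ee_pos: [0.5351, 0.0317, 0.1615]
tcp_rot: [180.0, 0.1, -178.7]
wrist_force: [0.2, 0.3, -0.7]
opening: 0.0436
grasp_force: 61.1
```

Run:
```python
from h import *
o=get_obs();print(o["time"],o["ee_pos"],o["tcp_rot"],o["q"])
a=np.radians(o["tcp_rot"][2]);c=np.array([.5955,.0325]);u=np.array([np.cos(np.radians(1.2)),np.sin(np.radians(1.2))])
for g in(.02,.005,0,-.01):
    d=np.r_[c-u*(.0239+g)-o["ee_pos"][:2]]
    print(g,"tool x,y",(d@[np.cos(a),np.sin(a)]*10).round(3),(d@[np.sin(a),-np.cos(a)]*10).round(3),"z",(o["ee_pos"][2]-.0907)*10)
```

```text
16.075 [0.53507761 0.03170191 0.16152276] [ 1.79996175e+02  7.98999682e-02 -1.78710240e+02] [ 3.39021836e+00  2.11569265e+00 -3.07576735e+00  8.47285535e+01
  8.94390914e-04  2.10045666e+00]
0.02 tool x,y -0.165 -0.005 z 0.7082276461451733
0.005 tool x,y -0.315 -0.005 z 0.7082276461451733
0 tool x,y -0.365 -0.005 z 0.7082276461451733
-0.01 tool x,y -0.465 -0.005 z 0.7082276461451733
```

Request:
{"method": "servo_tool", "body": {"rows": [{"offset":[0,0,0.2],"yaw":0,"claw":1},{"offset":[0,0,0.4],"yaw":0,"claw":1},{"offset":[0,0,0.6],"yaw":0,"claw":1},{"offset":[-0.08,-0.005,0.7],"yaw":0,"claw":1},{"offset":[-0.165,-0.005,0.71],"yaw":0,"claw":1},{"offset":[-0.165,-0.005,0.71],"yaw":0,"claw":1},{"offset":[-0.165,-0.005,0.71],"yaw":0,"claw":1}]}}

```text
time: 16.95
ee_pos: [0.5518, 0.0313, 0.09]
tcp_rot: [180.0, 0.0, -178.7]
wrist_force: [0.0, -0.2, -1.1]
opening: 0.0431
grasp_force: 61.1
```

Run:
```python
from h import *
o=get_obs();print(o["time"],o["ee_pos"],o["tcp_rot"],o["wrist_force"])
I=[]
for n,(u,v) in dict(side=(350,165),scene=(310,230)).items():
    p,d=camera(n);np.savez(n+"6.npz",p=p,d=d);I.append(cv2.resize(p[v-50:v+50,u-65:u+65,::-1],None,fx=3,fy=3,interpolation=cv2.INTER_CUBIC))
    Q=cloud(n,d).reshape(-1,3)
    b=Q[sel(Q,.5,.59,-.02,.09,.1,.116)];c=Q[sel(Q,.59,.61,-.02,.09,.1,.116)]
    print(n,"bowl y",np.percentile(b[b[:,0]>.566][:,1],[2,98]),"carb y",np.percentile(c[:,1],[2,98]),"ztops",np.percentile(b[:,2],[50,95]),np.percentile(c[:,2],[50,95]),"bowl xmax",np.percentile(b[:,0],98),"carb xmin",np.percentile(c[:,0],2))
cv2.imwrite("pics/cmp6.png",np.hstack(I))
```

```text
16.95 [0.55184221 0.03132298 0.08998464] [ 1.79997564e+02  4.36434118e-02 -1.78737233e+02] [ 0.04529629 -0.15047316 -1.12824676]
side bowl y [-0.00194737  0.00355659] carb y [-0.00260761  0.06001349] ztops [0.10594028 0.11474425] [0.107677  0.1112169] bowl xmax 0.575441759227928 carb xmin 0.5950132365747919
scene bowl y [0.00101307 0.06033034] carb y [0.00345118 0.06259207] ztops [0.10694732 0.11340714] [0.11045742 0.11299829] bowl xmax 0.5785487252405499 carb xmin 0.5968715000508436
```

View pics/cmp6.png

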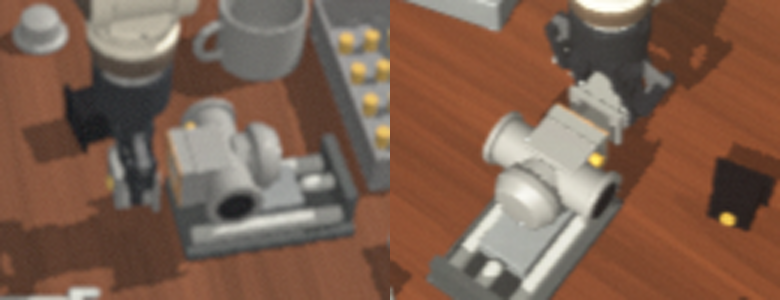

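The two crops show the bowl's flange standing about 20 mm ahead of the gasket face, parallel to it (left crop: flange at (150,175), face at (180,165)). I'll check the lateral match numerically in one camera.

Run:
```python
from h import *
a=np.radians(1.25);R=np.array([[np.cos(a),-np.sin(a)],[np.sin(a),np.cos(a)]])
o=get_obs()["ee_pos"]
tl=o[:2]@R;print("TCP local",tl.round(4))
for n in("scene","side"):
    f=np.load(n+"6.npz");Q=cloud(n,f["d"]).reshape(-1,3);Q=Q[np.isfinite(Q[:,0])];Q[:,:2]=Q[:,:2]@R
    c0=tl+[.0437,.0]
    b=Q[(Q[:,0]>tl[0]+.0165)&(Q[:,0]<tl[0]+.029)&(abs(Q[:,1]-tl[1])<.045)&(Q[:,2]>.055)&(Q[:,2]<.116)]
    c=Q[(Q[:,0]>tl[0]+.041)&(Q[:,0]<tl[0]+.060)&(abs(Q[:,1]-tl[1])<.045)&(Q[:,2]>.055)&(Q[:,2]<.116)]
    for nm,q in(("bowl",b),("carb",c)):
        print(n,nm,len(q),"x",np.percentile(q[:,0]-tl[0],[2,50,98]).round(4),"y",(np.percentile(q[:,1],[.5,2,98,99.5])-tl[1]).round(4),"z",np.percentile(q[:,2],[1,50,95,99]).round(4))
        for z in(.07,.08,.09,.1,.108):
            m=q[abs(q[:,2]-z)<.004];print("   ",z,len(m),(np.sort(m[:,1])[[0,1,-2,-1]]-tl[1]).round(4) if len(m)>3 else '')
```

```text
TCP local [0.5521 0.0193]
scene bowl 151 x [0.0174 0.0242 0.0273] y [-0.032  -0.0309  0.0298  0.0302] z [0.0615 0.0966 0.1102 0.1116]
    0.07 24 [-0.0229 -0.0203  0.0288  0.0293]
    0.08 13 [-0.0325 -0.0299  0.0267  0.03  ]
    0.09 15 [-0.0311 -0.0274  0.0285  0.0306]
    0.1 17 [-0.0309 -0.0304  0.0292  0.0298]
    0.108 59 [-0.0319 -0.0294  0.0277  0.0282]
scene carb 105 x [0.0455 0.0527 0.0596] y [-0.0309 -0.029   0.0301  0.0303] z [0.0703 0.11   0.113  0.1145]
    0.07 1 
    0.08 2 
    0.09 5 [0.0292 0.0293 0.0298 0.0302]
    0.1 2 
    0.108 78 [-0.0318 -0.03    0.0301  0.0301]
side bowl 29 x [0.0168 0.0204 0.0243] y [-0.0357 -0.0353 -0.0226 -0.0225] z [0.0602 0.0799 0.1075 0.1084]
    0.07 7 [-0.0348 -0.0342 -0.0226 -0.0225]
    0.08 4 [-0.0345 -0.033  -0.0324 -0.0296]
    0.09 3 
    0.1 2 
    0.108 4 [-0.0337 -0.0334 -0.0315 -0.0281]
side carb 190 x [0.0438 0.0496 0.0597] y [-0.0359 -0.0354  0.0248  0.0297] z [0.0578 0.1011 0.1108 0.1127]
    0.07 17 [-0.0341 -0.0339  0.0172  0.0175]
    0.08 17 [-0.0355 -0.035   0.0187  0.0217]
    0.09 16 [-0.0353 -0.0352  0.0206  0.0214]
    0.1 15 [-0.0358 -0.0349  0.0223  0.0227]
    0.108 88 [-0.0344 -0.0328  0.0296  0.03  ]
```

Request:
{"method": "servo_tool", "body": {"rows": [{"offset":[-0.05,0,-0.006],"yaw":0,"claw":1},{"offset":[-0.1,0,-0.006],"yaw":0,"claw":1},{"offset":[-0.13,0,-0.006],"yaw":0,"claw":1},{"offset":[-0.15,0,-0.006],"yaw":0,"claw":1},{"offset":[-0.165,0,-0.006],"yaw":0,"claw":1},{"offset":[-0.18,0,-0.006],"yaw":0,"claw":1},{"offset":[-0.19,0,-0.006],"yaw":0,"claw":1},{"offset":[-0.2,0,-0.006],"yaw":0,"claw":1},{"offset":[-0.21,0,-0.006],"yaw":0,"claw":1},{"offset":[-0.22,0,-0.006],"yaw":0,"claw":1},{"offset":[-0.22,0,-0.006],"yaw":0,"claw":1}], "squeeze": 80}}

```text
time: 18.42
ee_pos: [0.5734, 0.0318, 0.0899]
tcp_rot: [-180.0, -0.0, -178.7]
wrist_force: [-1.6, -1.1, -0.6]
opening: 0.0434
grasp_force: 83.4
```

Run:
```python
from h import *
L=[]
for _ in range(5): camera("side");o=get_obs();L.append(np.r_[o["ee_pos"],o["tcp_rot"][:2],o["wrist_force"],o["torque"]])
print(np.mean(L,0).round(4).tolist(),np.std(L,0).round(4).tolist())
```

```text
[0.5734, 0.0318, 0.0899, -35.9998, -0.0067, -1.6988, -0.6285, -0.2404, -0.0179, 0.306, 0.0479] [0.0, 0.0, 0.0, 176.3624, 0.0012, 0.5564, 0.5618, 0.3208, 0.0327, 0.0409, 0.0403]
```

Request:
{"method": "servo_tool", "body": {"rows": [{"offset":[-0.01,0,0],"yaw":0,"claw":1},{"offset":[-0.02,0,0],"yaw":0,"claw":1},{"offset":[-0.03,0,0],"yaw":0,"claw":1},{"offset":[-0.04,0,0],"yaw":0,"claw":1},{"offset":[-0.05,0,0],"yaw":0,"claw":1},{"offset":[-0.06,0,0],"yaw":0,"claw":1},{"offset":[-0.06,0,0],"yaw":0,"claw":1}]}}

```text
time: 19.55
ee_pos: [0.5789, 0.0319, 0.0899]
tcp_rot: [180.0, -0.1, -178.7]
wrist_force: [-6.7, -0.1, 2.3]
opening: 0.0431
grasp_force: 83.9
```

Run:
```python
from h import *
L=[]
for _ in range(5): camera("side");o=get_obs();L.append(np.r_[o["ee_pos"],o["tcp_rot"][:2],o["wrist_force"],o["torque"]])
print(np.mean(L,0).round(4).tolist())
```

```text
[0.5789, 0.0319, 0.0899, -107.9991, -0.0659, -6.569, -0.6574, 2.5133, -0.0263, 1.2573, 0.1933]
```

Request:
{"method": "servo_tool", "body": {"rows": [{"offset":[0.03,0,0],"yaw":0,"claw":1},{"offset":[0.07,0,0],"yaw":0,"claw":1},{"offset":[0.1,0,0],"yaw":0,"claw":1},{"offset":[0.12,0,-0.01],"yaw":0,"claw":1},{"offset":[0.12,0,-0.01],"yaw":0,"claw":1},{"offset":[0.12,0,-0.01],"yaw":0,"claw":1}]}}

```text
time: 20.55
ee_pos: [0.5676, 0.0317, 0.0909]
tcp_rot: [180.0, 0.0, -178.7]
wrist_force: [-0.6, 0.0, -0.9]
opening: 0.0432
grasp_force: 83.6
```

Run:
```python
from h import *
L=[]
for _ in range(5): camera("wrist");o=get_obs();L.append(np.r_[o["ee_pos"],o["tcp_rot"][1:],o["wrist_force"],o["torque"]])
print(np.mean(L,0).round(4).tolist())
P,p=wcloud("w7");o=get_obs()
T=(P.reshape(-1,3)-o["ee_pos"])@Ro.from_euler("xyz",o["tcp_rot"],degrees=True).as_matrix()
for lab,T_ in(("now",T),):
    b=T_[(abs(T_[:,0])<.04)&(abs(T_[:,1])<.02)&(T_[:,2]<-.012)&(T_[:,2]>-.021)]
    for x in np.arange(-.018,.02,.006): m=b[abs(b[:,0]-x)<.003];print(round(x,3),len(m),np.median(m[:,2]).round(5) if len(m) else '',end=" | ")
    bb=b[b[:,2]>-.018];print("\nslope",np.polyfit(bb[:,0],bb[:,2],1),"xmin/max",np.percentile(b[:,0],[1,99]))
f=np.load("w5.npz");P=wproj(f["p"],f["d"],f["pos"],f["rot"]).reshape(-1,3)
T=(P-f["pos"])@Ro.from_euler("xyz",f["rot"],degrees=True).as_matrix();b=T[(abs(T[:,0])<.04)&(abs(T[:,1])<.02)&(T[:,2]<-.012)&(T[:,2]>-.018)]
print("before slope",np.polyfit(b[:,0],b[:,2],1),np.percentile(b[:,0],[1,99]))
```

```text
[0.5675, 0.0317, 0.0908, 0.0014, -178.7367, 0.0535, -0.3076, -1.8987, -0.0073, -0.0018, -0.0028]
-0.018 1239 -0.01773 | -0.012 920 -0.01624 | -0.006 988 -0.01626 | 0.0 1083 -0.01625 | 0.006 1148 -0.01623 | 0.012 1246 -0.01626 | 0.018 1171 -0.01581 | 
slope [ 0.02142703 -0.01617494] xmin/max [-0.02198412  0.01838364]
before slope [ 0.02061253 -0.01619116] [-0.01839984  0.01840616]
```

Request:
{"method": "servo_tool", "body": {"rows": [{"offset":[-0.02,0,0],"yaw":0,"claw":1},{"offset":[-0.03,0,0],"yaw":0,"claw":1},{"offset":[-0.04,0,0],"yaw":0,"claw":1},{"offset":[-0.05,0,0],"yaw":0,"claw":1},{"offset":[-0.06,0,0],"yaw":0,"claw":1},{"offset":[-0.07,0,0],"yaw":0,"claw":1},{"offset":[-0.085,0,0],"yaw":0,"claw":1},{"offset":[-0.1,0,0],"yaw":0,"claw":1},{"offset":[-0.115,0,0],"yaw":0,"claw":1},{"offset":[-0.13,0,0],"yaw":0,"claw":1},{"offset":[-0.14,0,0],"yaw":0,"claw":1},{"offset":[-0.14,0,0],"yaw":0,"claw":1}]}}

```text
time: 22.35
ee_pos: [0.5806, 0.0319, 0.0909]
tcp_rot: [-180.0, -0.1, -178.7]
wrist_force: [-8.4, -1.8, 4.2]
opening: 0.0435
grasp_force: 84.0
```

```bash
cat > m.py <<'E'
from h import *
L=[]
for _ in range(8): camera("side");o=get_obs();L.append(np.r_[o["ee_pos"],o["tcp_rot"][1:],o["wrist_force"],o["torque"],o["time"]])
print(np.mean(L,0).round(4).tolist())
E
python3 m.py
```

```text
[0.5806, 0.0319, 0.0909, -0.1105, -178.7241, -8.7646, -0.8081, 3.262, -0.0265, 1.5038, 0.224, 22.575]
```

Request:
{"method": "servo_tool", "body": {"rows": [{"offset":[-0.007,0,0],"yaw":-0.001,"claw":1},{"offset":[-0.014,0,0],"yaw":-0.002,"claw":1},{"offset":[-0.014,0,0],"yaw":-0.003,"claw":1},{"offset":[-0.014,0,0],"yaw":-0.003,"claw":1}]}}

```text
time: 23.25
ee_pos: [0.5818, 0.0318, 0.0908]
tcp_rot: [-180.0, -0.1, -178.2]
wrist_force: [-10.3, -1.2, 4.0]
opening: 0.043
grasp_force: 84.1
```

```bash
python3 m.py
```

```text
[0.5818, 0.0318, 0.0909, -0.1281, -178.2252, -9.4864, -1.1009, 3.5346, -0.2059, 1.6325, -0.1961, 23.475]
```

Request:
{"method": "servo_tool", "body": {"rows": [{"offset":[-0.002,0,0],"yaw":0.0008,"claw":1},{"offset":[-0.003,0,0],"yaw":0.0014,"claw":1},{"offset":[-0.003,0,0],"yaw":0.0014,"claw":1}]}}

```text
time: 24.02
ee_pos: [0.582, 0.0319, 0.0908]
tcp_rot: [-180.0, -0.1, -178.4]
wrist_force: [-10.1, -1.3, 3.7]
opening: 0.043
grasp_force: 84.0
```

```bash
python3 m.py
python3 - <<'E'
from h import *
I=[]
for n,(u,v) in dict(side=(355,170),scene=(300,230)).items():
    p,d=camera(n);np.savez(n+"8.npz",p=p,d=d);I.append(cv2.resize(p[v-40:v+40,u-40:u+40,::-1],None,fx=5,fy=5,interpolation=cv2.INTER_CUBIC))
cv2.imwrite("pics/fin.png",np.hstack(I))
a=np.radians(1.5);R=np.array([[np.cos(a),-np.sin(a)],[np.sin(a),np.cos(a)]])
tl=get_obs()["ee_pos"][:2]@R
for n in("scene","side"):
    for k in("0","8"):
        f=np.load(n+k+".npz");Q=cloud(n,f["d"]).reshape(-1,3);Q=Q[np.isfinite(Q[:,0])];Q[:,:2]=Q[:,:2]@R;Q[:,:2]-=tl
        m=Q[(abs(Q[:,1])<.09)&(Q[:,2]>.1)&(Q[:,2]<.118)]
        fr=m[(m[:,0]>.027)&(m[:,0]<.045)] if k=="8" else m[(m[:,0]>.017)&(m[:,0]<.035)]
        bw=m[(m[:,0]>.017)&(m[:,0]<.0235)]
        s=m[(abs(m[:,1])>.042)&(m[:,0]>.03)]
        print(n,k,"carb y",np.percentile(fr[:,1],[1,99]).round(4),"shoulder xmin",np.percentile(s[:,0],[1,3]).round(4),"bowl y",np.percentile(bw[:,1],[1,99]).round(4) if len(bw) else '')
E
```

```text
[0.582, 0.0319, 0.0909, -0.1371, -178.44, -10.305, -1.5093, 3.9678, -0.1569, 1.7572, 0.2245, 24.25]
scene 0 carb y [-0.0295  0.0298] shoulder xmin [0.0438 0.0475] bowl y [-0.0286  0.0293]
scene 8 carb y [-0.0293  0.0298] shoulder xmin [0.0536 0.0576] bowl y [-0.0293  0.0283]
side 0 carb y [-0.0364  0.0303] shoulder xmin [0.0395 0.0428] bowl y [-0.0356  0.0259]
side 8 carb y [-0.0335  0.0278] shoulder xmin [0.052  0.0541] bowl y [-0.0335 -0.0306]
```

View pics/fin.png

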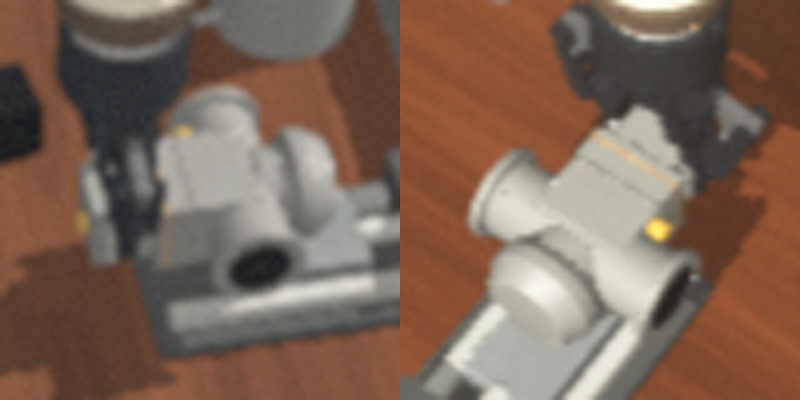

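The final crops show the flange seated flush along the cork line in the right crop (from (597,135) to (680,182)). The carburettor has slid back about 10 mm and the wrist force reads about 10 N.

```bash
python3 -c "
from workcell import *
print(job_done())"
```

```text
the job is handed in; nothing more can be done
None
```

I pressed the large key and then the far small key fully down and let each come up, without touching the middle key; the bowl is now gripped flush and square on the gasket with about 10 N (carburettor back about 10 mm), and the job was handed in at about 24 s.

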